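# Lay out new gearbox parts in the order of the old ones

### The job

The old gearbox parts stand in the back row of the wooden layout tray, in the order they came off the shaft. Take the four new bright parts from the grey supply rack and stand each one upright on its base near the middle of the empty front bay (on the robot's side) directly before its old counterpart, so that the new row repeats the order of the old row. Leave the old parts standing in their bays.

Things in the scene. Friction and masses are not known exactly. Their poses are not given: they have to be found in the camera images.
- new_pinion: new, bright steel small spur pinion standing on end, twelve square-tipped teeth, 42 mm over the teeth, 32 mm high, small black bore; a tooth points along its x axis and every 30 degrees from it. Loose in any bay of the supply rack, turned up to 0.5 rad. The bore is closed flush. Origin: centre of its underside, z up.
- new_nut: new, bright steel large hexagon nut lying flat, 36 mm across flats, 41.6 mm across corners, 30 mm high, wide black bore; two of its flats face its +x and -x, the others every 60 degrees. Loose in any bay of the supply rack, turned up to 0.5 rad. The bore is closed flush. Origin: centre of its underside, z up.
- new_sleeve: new, bright steel plain round spacer sleeve standing on end, 30 mm in diameter and 48 mm high (the tallest part), wide black bore. Loose in any bay of the supply rack, turned up to 0.5 rad. The bore is closed flush. Origin: centre of its underside, z up.
- new_bush: new, bright steel flanged bush standing on its flange: flange 44 mm in diameter and 7 mm thick at the bottom, above it a round body 28 mm in diameter; 40 mm high in all, small black bore. Loose in any bay of the supply rack, turned up to 0.5 rad. The bore is closed flush. Origin: centre of its underside, z up.
- old_pinion: old, darker steel pinion, the same shape and size as the new one. Loose, stands upright in one of the back-row bays of the layout tray, any order, within about 5 mm of the bay's centre. Origin: centre of its underside, z up.
- old_nut: old, darker steel nut, the same shape and size as the new one. Loose, stands upright in one of the back-row bays of the layout tray, any order, within about 5 mm of the bay's centre. Origin: centre of its underside, z up.
- old_sleeve: old, darker steel sleeve, the same shape and size as the new one. Loose, stands upright in one of the back-row bays of the layout tray, any order, within about 5 mm of the bay's centre. Origin: centre of its underside, z up.
- old_bush: old, darker steel bush, the same shape and size as the new one. Loose, stands upright in one of the back-row bays of the layout tray, any order, within about 5 mm of the bay's centre. Origin: centre of its underside, z up.
- supply_rack: fixed grey plastic rack near the robot, 74 (x) by 284 mm (y), one row of four bays 66 mm square inside. Floor 6 mm above the bench, ribs 4 mm thick with tops at 11 mm. Bay centres at its x = 0, y = 105, 35, -35, -105 mm. Origin: centre of its underside on the bench; x points away from the robot, y along the row to the left, turned up to 0.15 rad.
- layout_tray: fixed wooden tray beyond the rack, 172 (x) by 284 mm (y), two rows of four bays 80 (x) by 66 mm. Floor 6 mm above the bench, ribs 4 mm thick, tops at 11 mm. Bay centres at its y = 105, 35, -35, -105 mm; front row (empty) x = -42 mm, back row (old parts) x = 42 mm. Origin: centre of its underside on the bench; x points away from the robot, y along the row to the left, turned up to 0.15 rad.
There are look-alikes about, which are no part of the job. What is shaped like the new_bush but orange is not meant.

How it is judged (in metres and radians):
At the end, for the whole second after the job is handed in: Each new part stands upright (within 0.12 rad) on the floor of the front-row bay before its old counterpart, within 19 mm of the bay's centre along both tray axes; each old part stands upright in its back-row bay, likewise within 19 mm; all at rest (((y of new_pinion in the frame of layout_tray between 0.086 and 0.124 m and y of old_pinion in the frame of layout_tray between 0.086 and 0.124 m) or (y of new_pinion in the frame of layout_tray between 0.016 and 0.054 m and y of old_pinion in the frame of layout_tray between 0.016 and 0.054 m) or (y of new_pinion in the frame of layout_tray between -0.054 and -0.016 m and y of old_pinion in the frame of layout_tray between -0.054 and -0.016 m) or (y of new_pinion in the frame of layout_tray between -0.124 and -0.086 m and y of old_pinion in the frame of layout_tray between -0.124 and -0.086 m)) and x of new_pinion in the frame of layout_tray between -0.061 and -0.023 m and x of old_pinion in the frame of layout_tray between 0.023 and 0.061 m and z of new_pinion in the frame of layout_tray between 0.002 and 0.01 m and angle between each of new_pinion, old_pinion, new_nut, old_nut, new_sleeve, old_sleeve, new_bush, old_bush's own z axis and vertical below 0.12 rad and linear speed of each of new_pinion, old_pinion, new_nut, old_nut, new_sleeve, old_sleeve, new_bush, old_bush below 0.02 m/s and z of old_pinion in the frame of layout_tray between 0.002 and 0.01 m and ((y of new_nut in the frame of layout_tray between 0.086 and 0.124 m and y of old_nut in the frame of layout_tray between 0.086 and 0.124 m) or (y of new_nut in the frame of layout_tray between 0.016 and 0.054 m and y of old_nut in the frame of layout_tray between 0.016 and 0.054 m) or (y of new_nut in the frame of layout_tray between -0.054 and -0.016 m and y of old_nut in the frame of layout_tray between -0.054 and -0.016 m) or (y of new_nut in the frame of layout_tray between -0.124 and -0.086 m and y of old_nut in the frame of layout_tray between -0.124 and -0.086 m)) and x of new_nut in the frame of layout_tray between -0.061 and -0.023 m and x of old_nut in the frame of layout_tray between 0.023 and 0.061 m and z of new_nut in the frame of layout_tray between 0.002 and 0.01 m and z of old_nut in the frame of layout_tray between 0.002 and 0.01 m and ((y of new_sleeve in the frame of layout_tray between 0.086 and 0.124 m and y of old_sleeve in the frame of layout_tray between 0.086 and 0.124 m) or (y of new_sleeve in the frame of layout_tray between 0.016 and 0.054 m and y of old_sleeve in the frame of layout_tray between 0.016 and 0.054 m) or (y of new_sleeve in the frame of layout_tray between -0.054 and -0.016 m and y of old_sleeve in the frame of layout_tray between -0.054 and -0.016 m) or (y of new_sleeve in the frame of layout_tray between -0.124 and -0.086 m and y of old_sleeve in the frame of layout_tray between -0.124 and -0.086 m)) and x of new_sleeve in the frame of layout_tray between -0.061 and -0.023 m and x of old_sleeve in the frame of layout_tray between 0.023 and 0.061 m and z of new_sleeve in the frame of layout_tray between 0.002 and 0.01 m and z of old_sleeve in the frame of layout_tray between 0.002 and 0.01 m and ((y of new_bush in the frame of layout_tray between 0.086 and 0.124 m and y of old_bush in the frame of layout_tray between 0.086 and 0.124 m) or (y of new_bush in the frame of layout_tray between 0.016 and 0.054 m and y of old_bush in the frame of layout_tray between 0.016 and 0.054 m) or (y of new_bush in the frame of layout_tray between -0.054 and -0.016 m and y of old_bush in the frame of layout_tray between -0.054 and -0.016 m) or (y of new_bush in the frame of layout_tray between -0.124 and -0.086 m and y of old_bush in the frame of layout_tray between -0.124 and -0.086 m)) and x of new_bush in the frame of layout_tray between -0.061 and -0.023 m and x of old_bush in the frame of layout_tray between 0.023 and 0.061 m and z of new_bush in the frame of layout_tray between 0.002 and 0.01 m and z of old_bush in the frame of layout_tray between 0.002 and 0.01 m); the robot touches nothing.
It fails at once if the old pinion is moved more than 25 mm or tipped over (distance of old_pinion from where it was at the start of the episode above 0.025 m or angle between old_pinion's own z axis and vertical above 0.5 rad).
It fails at once if the old nut is moved more than 25 mm or tipped over (distance of old_nut from where it was at the start of the episode above 0.025 m or angle between old_nut's own z axis and vertical above 0.5 rad).
It fails at once if the old sleeve is moved more than 25 mm or tipped over (distance of old_sleeve from where it was at the start of the episode above 0.025 m or angle between old_sleeve's own z axis and vertical above 0.5 rad).
It fails at once if the old bush is moved more than 25 mm or tipped over (distance of old_bush from where it was at the start of the episode above 0.025 m or angle between old_bush's own z axis and vertical above 0.5 rad).
It also fails if it takes over 104 s, if anything falls off the work surface, if the arm or the gripper's body presses on something with over 40 N, if the wrist force passes 120 N, or if a joint passes its speed limit or range.

### The arm

A 6-joint arm with a two-finger parallel gripper is mounted at the origin on the work surface. World frame = base frame: x ahead of the robot, y to its left, z up, the work surface at z = 0. Lengths are in mm, angles in rad, forces in N, time in s.
With the tool pointing down it reaches from about 350 to 975 mm from the base axis. Payload 7.1 kg.
Tool frame: the origin (TCP) lies at the very end of the fingers, on their centre line; the grasp point (between the pads) lies 19 mm behind it; x points along the fingers, z is the direction in which the jaws open and shut, and the axes are right-handed (so a half turn about x gives the same grasp; the last joint's range is limited). The gripper opens to 88 mm and grips with 3 to 60 N. Pads are 20 mm wide; open, the fingers measure 115 mm over their backs; the gripper's body (75 mm by 178 mm) begins 61 mm behind the grasp point.
Start: joints at [-1.261, 0.423, 1.63, -0, 1.089, -0.019], TCP at [201.834, -591.496, 222.675] pointing down, gripper open.
Joint ranges: [-3, 3], [-0.9, 2.11], [0.09, 2.58], [-1.31, 4.45], [0.11, 2.69], [-2.54, 2.54]. Speed limits (rad/s): [2.39, 2.39, 3.01, 3.14, 3.14, 3.14].

### API

Orientations are given as a rotation vector (axis times angle).
In Python, from workcell import * gives the robot as it stands.
- The arm moves only by the shell command python3 -m crank 'ROWS'. ROWS is JSON, a list of rows, each a list of 3 entries, a list of its own where there are three numbers: the shift along the tool's x, y, z in cm, then the turn, a rotation vector about the tool's x, y, z in degrees, then the finger opening in cm, from 0 to 8.78. In form: [[[dx, dy, dz], [rx, ry, rz], claw], ...]. A call has 1 to 5 rows; each row shifts and turns the commanded pose from where the row before left it, along the tool's axes as they then stand; what a row does not reach is not made up. A row lasts 1/8 s, in which the tool goes at most 62.5 mm and 10.7 degrees, less where a joint would pass 70% of its speed; a pose out of reach is approached as far as the arm can. A call with a gripper value outside its range is refused whole. The fingers move at their own pace and stop on an object; the grip force is fixed at half the most. Time passes only in rows, so rows that do not move let the fingers close. It gives the time, the measured TCP pose, the force and the opening at its end, in the units of the state.
- get_obs(): the state, without advancing time (a new reading comes with each control period).
- get_image(name): name is "side" or "top"; returns a dict with "pixels" (400x640x3 uint8, red, green, blue), "mtx" (3x3 intrinsics, pixels), "D" ([k1, k2, p1, p2, k3] as OpenCV has them; the pictures are not rectified), "view" (4x4, takes a point from world to camera coordinates). Camera axes: x right, y down, z forward; pixel columns grow to the right and rows downward; lengths in mm; the calibration is good to about 2 mm. A picture is of the moment at which its call begins. There is no depth.
- close_job(): hands the job in, once; it reports no verdict.
The state is a dict: "t": time; "qpos": joint angles; "qvel": joint speeds; "joint_torque": joint torques, N m; "ee_pos": TCP position; "orientation": TCP orientation; "ft_force": force on the tool from outside, world axes, zero at the start; "moment": the same for the moment, N m; "width": finger opening in mm.
Only numpy, scipy, OpenCV 4.12 (cv2) and the standard library are available. Lean on these libraries where they do the work, as an engineer would, in place of code of your own. Each camera call takes 0.05 s, during which the arm holds its last target.

## Working session

There is one attempt and no reset: what is moved stays moved. The work goes in short steps, Python scripts to look and compute and a shell command to move; the robot and the scene stay as the last step left them, time stands still between calls to the robot, and variables do not carry over. Pictures are saved under pics/ and viewed, and the job is handed in when it is done.

```bash
mkdir -p pics; python3 - <<'E'
from workcell import *
import cv2
o=get_obs();print(o)
for n in("top","side"):
    d=get_image(n);cv2.imwrite(f"pics/{n}0.png",d["pixels"][:,:,::-1]);print(n,d["mtx"],d["D"],d["view"])
    import pickle;pickle.dump(d,open(f"{n}0.pkl","wb"))
E
```

```text
{'t': 0.0, 'qpos': array([-1.26096621e+00,  4.23849657e-01,  1.63068712e+00,  3.62299757e-06,
        1.08857693e+00, -1.90017677e-02]), 'qvel': array([-6.91970391e-04,  3.84092820e-05,  7.43768847e-05, -2.68646114e-03,
       -7.66926512e-05, -1.27969940e-03]), 'joint_torque': array([-8.89050407e-04, -5.44627583e+01, -2.73666412e+01,  6.42711483e-02,
        2.28253176e-02, -1.28135807e-04]), 'ee_pos': array([ 201.69213105, -590.97902622,  221.89731581]), 'orientation': array([ 0.96456879,  1.3482583 , -0.96305984]), 'ft_force': array([-0.54399192,  0.10303475,  0.14688961]), 'moment': array([-0.02746667, -0.04920866,  0.00214974]), 'width': 87.87425497865817}
top [[364.71596561   0.         318.50359705]
 [  0.         364.71596561 198.60679191]
 [  0.           0.           1.        ]] [-0.03900098  0.          0.          0.          0.        ] [[-2.50364054e-03 -9.99993669e-01  2.52853270e-03 -4.05424182e+00]
 [-9.79339303e-01  1.94061952e-03 -2.02214649e-01  5.63032413e+02]
 [ 2.02208462e-01 -2.98256425e-03 -9.79337961e-01  5.74664344e+02]
 [ 0.00000000e+00  0.00000000e+00  0.00000000e+00  1.00000000e+00]]
side [[411.29418316   0.         308.73073898]
 [  0.         411.29418316 201.43461826]
 [  0.           0.           1.        ]] [-0.01019024  0.          0.          0.          0.        ] [[ 9.35126703e-01 -3.54266250e-01  5.78561921e-03 -5.28301031e+02]
 [-2.32439877e-01 -6.25712471e-01 -7.44617759e-01  1.82695252e+02]
 [ 2.67413075e-01  6.94967141e-01 -6.67466044e-01  6.39294927e+02]
 [ 0.00000000e+00  0.00000000e+00  0.00000000e+00  1.00000000e+00]]
```

View pics/top0.png

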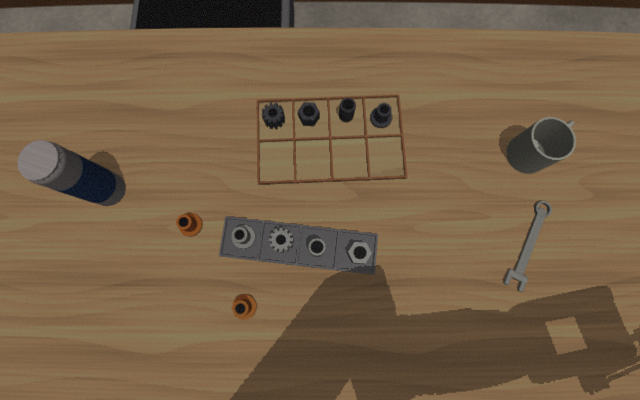

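View pics/side0.png

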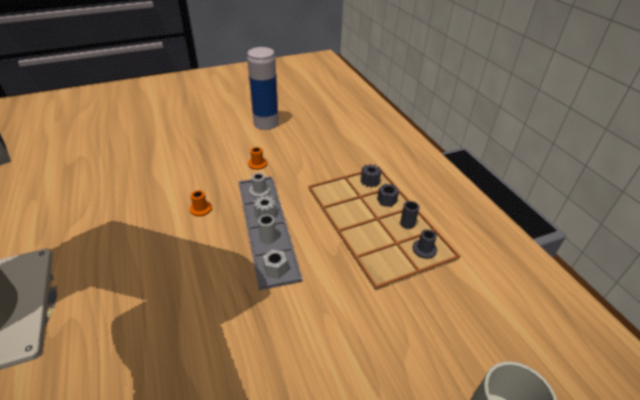

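The old row from left (+y) to right is pinion (274,115), nut (309,113), sleeve (347,108), bush (382,115). The rack from left is bush (242,236), pinion (281,240), sleeve (317,247), nut (360,252). Orange bushes at (190,224) and (244,306) are look-alikes. Next I'll measure the positions.

```bash
cat > h.py <<'E'
import numpy as np,cv2,pickle
def ray(d,uv):
    p=cv2.undistortPoints(np.array(uv,float).reshape(-1,1,2),d["mtx"],np.array(d["D"])).reshape(-1,2)
    R=d["view"][:3,:3];t=d["view"][:3,3]
    return -R.T@t,(R.T@np.c_[p,np.ones(len(p))].T).T
def plane(d,uv,z):
    c,r=ray(d,uv);return c+r*((z-c[2])/r[:,2:3])
def proj(d,P):
    R=d["view"][:3,:3];return cv2.projectPoints(np.array(P,float).reshape(-1,3),cv2.Rodrigues(R)[0],d["view"][:3,3],d["mtx"],np.array(d["D"]))[0].reshape(-1,2)
E
python3 - <<'E'
from h import *
d=pickle.load(open("top0.pkl","rb"));im=d["pixels"]
c=im[85:285,210:420,::-1];c=cv2.resize(c,None,fx=3.7,fy=3,interpolation=cv2.INTER_CUBIC) if 0 else cv2.resize(c,None,fx=2.8,fy=2.8,interpolation=cv2.INTER_CUBIC)
cv2.imwrite("pics/topc.png",c)
s=pickle.load(open("side0.pkl","rb"));im2=s["pixels"]
c=im2[155:300,230:470,::-1];cv2.imwrite("pics/sidec.png",cv2.resize(c,None,fx=3.3,fy=3.3,interpolation=cv2.INTER_CUBIC))
for uv in [(258,140),(258,120),(330,160),(300,250),(230,250),(276,160),(242,236)]: print(uv,im[uv[1],uv[0]],cv2.cvtColor(im,cv2.COLOR_RGB2HSV)[uv[1],uv[0]])
E
```

```text
(258, 140) [113  72  48] [ 11 147 113]
(258, 120) [100  67  46] [ 12 138 100]
(330, 160) [107  78  54] [ 14 126 107]
(300, 250) [83 83 84] [120   3  84]
(230, 250) [80 81 80] [60  3 81]
(276, 160) [135 116  83] [ 19  98 135]
(242, 236) [23 20 21] [170  33  23]
```

View pics/topc.png

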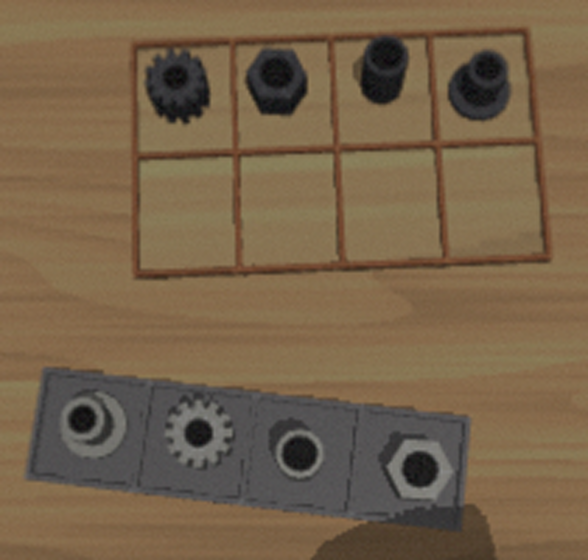

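View pics/sidec.png

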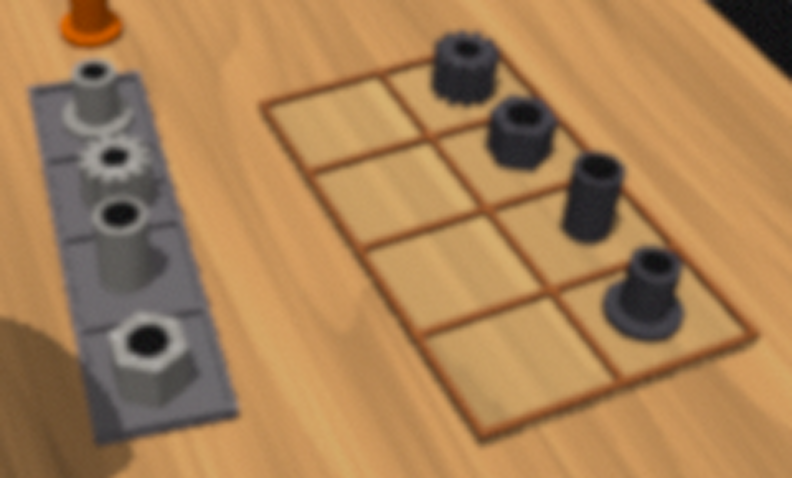

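```bash
cat > m.py <<'E'
from h import *
d=pickle.load(open("top0.pkl","rb"));im=d["pixels"]
s=pickle.load(open("side0.pkl","rb"))
o=np.array([210,85]);
def cr(p): return (np.array(p,float)+.5)/2.8-.5+o
def fit(A,B):
    ca,cb=A.mean(0),B.mean(0);H=(A-ca).T@(B-cb);th=np.arctan2(H[0,1]-H[1,0],H[0,0]+H[1,1])
    R=np.array([[np.cos(th),-np.sin(th)],[np.sin(th),np.cos(th)]]);t=cb-R@ca
    return th,t,R,np.linalg.norm(A@R.T+t-B,axis=1)
tr=[(136,45),(234,41),(331,38),(430,34),(526,31),(136,157),(236,153),(338,149),(437,146),(537,142),(137,273),(239,269),(342,267),(445,263),(547,259)]
ta=np.array([(x,y) for x in(84,0,-84) for y in(140,70,0,-70,-140)],float)
th,t,R,e=fit(ta,plane(d,cr(tr),11)[:,:2]);print("tray",th,t,e.round(1))
ss=[(265,106),(382,74),(432,136),(487,211),(550,291),(313,172),(364,246),(422,334),(484,436),(620,381),(752,336)]
sa=np.array([(-84,140),(0,140),(0,70),(0,0),(0,-70),(-84,70),(-84,0),(-84,-70),(-84,-140),(0,-140),(84,-140)],float)
sp=(np.array(ss)+.5)/3.3-.5+[230,155]
th2,t2,_,e2=fit(sa,plane(s,sp,11)[:,:2]);print("tray side",th2,t2,e2.round(1))
rk=[(46,371),(468,420),(460,523),(30,477)]
ra=np.array([(36,141),(36,-141),(-36,-141),(-36,141)],float)
th3,t3,_,e3=fit(ra,plane(d,cr(rk),11)[:,:2]);print("rack",th3,t3,e3.round(1))
# bores: dark blobs in rack
g=im.max(2)
S=s["pixels"].max(2)
def bore(g,p,r=7,thr=45):
    p=np.round(p).astype(int);w=g[p[1]-r:p[1]+r+1,p[0]-r:p[0]+r+1]
    m=(w<thr).astype(np.uint8);n,l,st,c=cv2.connectedComponentsWithStats(m)
    k=l[r,r] or 1+np.argmax(st[1:,4]);return c[k]+p-r,st[k,4]
new=dict(bush=((82,419),46,(94,71)),pinion=((199,432),38,(114,157)),sleeve=((300,453),54,(120,214)),nut=((421,468),36,(147,341)))
new_side=None
for n,(p,z,q) in new.items():
    u,a=bore(g,cr(p));v,b=bore(S,(np.array(q)+.5)/3.3-.5+[230,155],6,60)
    P=plane(d,[u],z)[0];Q=plane(s,[v],z)[0]
    c1,r1=ray(d,[u]);c2,r2=ray(s,[v]);A=np.c_[r1[0],-r2[0]];k=np.linalg.lstsq(A,c2-c1,rcond=None)[0]
    X=(c1+k[0]*r1[0]+c2+k[1]*r2[0])/2
    rr=(R3:=np.array([[np.cos(th3),-np.sin(th3)],[np.sin(th3),np.cos(th3)]])).T@(P[:2]-t3)
    print(n,u.round(1),a,b,P.round(1),Q.round(1),"tri",X.round(1),"rackframe",rr.round(1))
old=dict(pinion=((176,76),38),nut=((276,79),36),sleeve=((387,51),54),bush=((489,67),46))
for n,(p,z) in old.items():
    P=plane(d,[cr(p)],z)[0];print("old",n,P.round(1),(R.T@(P[:2]-t)).round(1))
for y in(105,35,-35,-105): print("bay",y,(R@[-42,y]+t).round(1))
E
python3 m.py
```

```text
tray 0.03573081636742947 [692.3765986 -28.0028234] [1.7 0.9 0.7 0.1 1.6 1.5 0.4 0.7 0.8 1.2 2.  1.2 0.4 0.8 1.6]
tray side 0.03607460623087511 [696.10996155 -31.29291225] [2.8 2.  0.8 1.9 1.5 2.2 3.2 2.9 0.6 3.  2.8]
rack -0.11205655911704278 [487.61960623  30.30653101] [1.6 3.2 3.  2.2]
bush [239.1 234.2] 65 16 [502.7 132.5  46. ] [504.2 132.5  46. ] tri [503.4 132.4  46.2] rackframe [  3.6 103.2]
pinion [280.4 239.2] 63 19 [494.8  61.5  38. ] [496.3  60.2  38. ] tri [495.7  61.5  36.8] rackframe [ 3.6 31.8]
sleeve [316.6 246.5] 107 48 [480.6  -1.9  54. ] [482.4  -2.8  54. ] tri [481.6  -2.   53.4] rackframe [ -3.3 -32.8]
nut [359.5 252.1] 110 74 [472.  -76.6  36. ] [473.7 -77.4  36. ] tri [472.9 -76.8  35.4] rackframe [  -3.5 -108. ]
old pinion [734.3  80.9  38. ] [ 45.8 107.3]
old nut [732.9  13.6  36. ] [41.9 40.1]
old sleeve [744.4 -60.1  54. ] [ 50.8 -34. ]
old bush [ 736.9 -128.8   46. ] [  40.9 -102.3]
bay 105 [646.7  75.4]
bay 35 [649.2   5.5]
bay -35 [651.7 -64.5]
bay -105 [ 654.2 -134.4]
```

```bash
cat > ang.py <<'E'
from h import *
from workcell import *
d=pickle.load(open("top0.pkl","rb"));im=d["pixels"];hs=cv2.cvtColor(im,cv2.COLOR_RGB2HSV)
big=cv2.resize(im,None,fx=8,fy=8,interpolation=cv2.INTER_CUBIC).max(2)
for n,u,z,c,k in(("nut",(359.5,252.1),36,(472,-76.6),6),("pinion",(280.4,239.2),38,(494.8,61.5),12)):
    U=((np.array(u)+.5)*8-.5).round().astype(int);w=big[U[1]-110:U[1]+110,U[0]-110:U[0]+110]
    for thr in(115,125,135):
        cs=max(cv2.findContours((w>thr).astype(np.uint8),0,1)[0],key=cv2.contourArea)[:,0]
        P=plane(d,(cs+U-110+.5)/8-.5,z)[:,:2];q=P-c;r=np.hypot(*q.T);a=np.arctan2(q[:,1],q[:,0])
        aa=np.linspace(-np.pi,np.pi,720,endpoint=False);i=np.argsort(a);ri=np.interp(aa,a[i],r[i],period=2*np.pi)
        f=(ri*np.exp(-1j*k*aa)).mean();ph=-np.angle(f)/k  # max of r at
        f1=(ri*np.exp(1j*aa)).mean()*2
        print(n,thr,"r",ri.min().round(1),ri.max().round(1),"max-at deg",np.degrees(ph)%(360/k),abs(f).round(2),"offset",f1)
from scipy.spatial.transform import Rotation as Ro
o=get_obs();print(Ro.from_rotvec(o["orientation"]).as_matrix().round(3))
E
python3 ang.py
```

```text
nut 115 r 16.9 20.4 max-at deg 25.62854342188259 0.53 offset (-0.043826654932490786-0.31413548748267506j)
nut 125 r 13.9 19.8 max-at deg 24.38043513503402 0.6 offset (-0.28860620413628973-0.10133703194386626j)
nut 135 r 13.6 14.3 max-at deg 40.45052308789344 0.0 offset (0.017951976208474385-0.0014047723204839713j)
pinion 115 r 13.7 20.7 max-at deg 0.7078182730037328 1.1 offset (-0.24587938966775988-0.2090321438143595j)
pinion 125 r 11.1 15.5 max-at deg 25.52910903399068 0.05 offset (0.8838987364567055-0.7992002454055258j)Traceback (most recent call last):
  File "ang.py", line 8, in <module>
    cs=max(cv2.findContours((w>thr).astype(np.uint8),0,1)[0],key=cv2.contourArea)[:,0]
       ~~~^^^^^^^^^^^^^^^^^^^^^^^^^^^^^^^^^^^^^^^^^^^^^^^^^^^^^^^^^^^^^^^^^^^^^^^
ValueError: max() iterable argument is empty
```

```bash
cat > st.py <<'E'
from h import *
from workcell import *
import sys
from scipy.spatial.transform import Rotation as Ro
def tgt(x=None,y=None,z=None,yaw=None):
    o=get_obs();R=Ro.from_rotvec(o["orientation"]).as_matrix()
    cur=np.degrees(np.arctan2(R[1,2],R[0,2]));print("t",round(o["t"],2),"pos",o["ee_pos"].round(1),"jawyaw",cur.round(1),"w",o["width"].round(1),"F",o["ft_force"].round(1))
    if x is not None:
        D=np.array([x,y,z])-o["ee_pos"];print("tool shift cm",(R.T@D/10).round(2))
        if yaw is not None:
            dy=(yaw-cur+90)%180-90;print("turn about tool x (deg)",(-dy).round(1))
    return o,R
if __name__=="__main__":
    o,R=tgt(*map(float,sys.argv[1:]));print(R.round(3).tolist());print(o["qpos"].round(2))
E
python3 st.py 472.5 -77 130 -5
```

```text
Traceback (most recent call last):
  File "st.py", line 14, in <module>
    o,R=tgt(*map(float,sys.argv[1:]));print(R.round(3).tolist());print(o["qpos"].round(2))
        ~~~^^^^^^^^^^^^^^^^^^^^^^^^^^
  File "st.py", line 7, in tgt
    cur=np.degrees(np.arctan2(R[1,2],R[0,2]));print("t",round(o["t"],2),"pos",o["ee_pos"].round(1),"jawyaw",cur.round(1),"w",o["width"].round(1),"F",o["ft_force"].round(1))
                                                                                                                             ^^^^^^^^^^^^^^^^
AttributeError: 'float' object has no attribute 'round'
```

```bash
sed -i 's/o\["width"\].round(1)/round(o["width"],1)/' st.py; python3 st.py 472.5 -77 130 -5
```

```text
t 0.1 pos [ 201.7 -591.   222. ] jawyaw -71.2 w 87.8 F [-1.4 -0.1  0.6]
tool shift cm [  9.25  42.23 -39.9 ]
turn about tool x (deg) -66.2
[[-0.0, 0.946, 0.323], [0.001, 0.323, -0.946], [-1.0, 0.0, -0.001]]
[-1.26  0.42  1.63  0.    1.09 -0.02]
```

```bash
python3 -m crank '[[[0,4,-3.5],[-9,0,0],8],[[0,4,-2.5],[-9,0,0],8],[[0,4,-2],[-9,0,0],8],[[0,4,-1],[-9,0,0],8],[[0,3,0],[-9,0,0],8]]'; python3 st.py 472.5 -77 130 -5
```

```text
t: 0.72
ee_pos: [310.4, -402.7, 222.4]
orientation: [0.354, 1.542, -0.353]
ft_force: [-0.3, 0.2, 0.0]
width: 79.7
t 0.72 pos [ 310.4 -402.7  222.4] jawyaw -25.8 w 79.7 F [-0.3  0.2  0. ]
tool shift cm [ 9.26 36.37  0.4 ]
turn about tool x (deg) -20.8
[[-0.0, 0.436, 0.9], [0.001, 0.9, -0.436], [-1.0, 0.001, -0.001]]
[-0.94  0.25  1.88  0.    1.01 -0.49]
```

```bash
python3 -m crank '[[[1,5,0],[-7,0,0],8],[[1,5,0.5],[-7,0,0],8],[[1,5,1],[-7,0,0],8],[[1,5,1.5],[0,0,0],8],[[1,5,1.5],[0,0,0],8]]'; python3 st.py 472.5 -77 130 -5
```

```text
t: 1.35
ee_pos: [412.8, -168.8, 172.3]
orientation: [0.071, 1.57, -0.071]
ft_force: [1.2, -0.5, 0.4]
width: 80.2
t 1.35 pos [ 412.8 -168.8  172.3] jawyaw -5.2 w 80.2 F [ 1.2 -0.5  0.4]
tool shift cm [4.23 9.68 5.12]
turn about tool x (deg) -0.2
[[0.0, 0.09, 0.996], [0.0, 0.996, -0.09], [-1.0, 0.0, 0.0]]
[-0.41  0.24  2.05  0.    0.85 -0.32]
```

```bash
python3 -m crank '[[[1,3,1.7],[0,0,0],6.5],[[1,3,1.7],[0,0,0],6.5],[[2,3,1.7],[0,0,0],6.5],[[1,0.7,0],[0,0,0],6.5],[[0,0,0],[0,0,0],6.5]]'; python3 st.py 472.9 -76.8 14 -5
```

```text
t: 1.98
ee_pos: [470.7, -78.1, 121.9]
orientation: [0.07, 1.572, -0.07]
ft_force: [0.1, -0.2, 0.3]
width: 65.1
t 1.98 pos [470.7 -78.1 121.9] jawyaw -5.1 w 65.1 F [ 0.1 -0.2  0.3]
tool shift cm [10.79  0.15  0.24]
turn about tool x (deg) -0.1
[[-0.003, 0.089, 0.996], [0.0, 0.996, -0.089], [-1.0, 0.0, -0.003]]
[-0.19  0.37  2.02 -0.    0.76 -0.1 ]
```

```bash
python3 -m crank '[[[4,0.15,0.24],[0,0,0],6.5],[[3,0,0],[0,0,0],6.5],[[2,0,0],[0,0,0],6.5],[[1.3,0,0],[0,0,0],6.5],[[0.5,0,0],[0,0,0],6.5]]'; python3 st.py 472.9 -76.8 14 -5
```

```text
t: 2.6
ee_pos: [474.2, -77.7, 14.5]
orientation: [0.071, 1.57, -0.071]
ft_force: [-0.3, -0.0, 0.0]
width: 65.0
t 2.6 pos [474.2 -77.7  14.5] jawyaw -5.2 w 65.0 F [-0.3 -0.   0. ]
tool shift cm [ 0.05  0.07 -0.14]
turn about tool x (deg) -0.2
[[-0.0, 0.091, 0.996], [0.0, 0.996, -0.091], [-1.0, -0.0, -0.0]]
[-0.19  0.58  2.05 -0.    0.52 -0.1 ]
```

```bash
python3 -m crank '[[[0,0,0],[0,0,0],4.5],[[0,0,0],[0,0,0],3.6],[[0,0,0],[0,0,0],3],[[0,0,0],[0,0,0],3],[[0,0,0],[0,0,0],3]]'; python3 st.py 472.9 -76.8 14 -5
```

```text
t: 3.22
ee_pos: [474.5, -77.0, 15.1]
orientation: [0.071, 1.57, -0.071]
ft_force: [-3.2, -0.0, 6.3]
width: 35.9
t 3.23 pos [474.5 -77.   15.1] jawyaw -5.2 w 35.9 F [-3.2 -0.   6.3]
tool shift cm [ 0.11  0.01 -0.16]
turn about tool x (deg) -0.2
[[0.0, 0.09, 0.996], [-0.0, 0.996, -0.09], [-1.0, -0.0, 0.0]]
[-0.19  0.58  2.05  0.    0.52 -0.1 ]
```

```bash
python3 -m crank '[[[-3,0,0],[0,0,0],3],[[-4,0,0],[0,0,0],3],[[-3,1,3],[0,0,0],3],[[0,3,4],[0,0,0],3],[[0,3,4.5],[0,0,0],3]]'; python3 st.py 650.5 4.5 15.5 0
```

```text
t: 3.85
ee_pos: [596.4, -17.1, 115.4]
orientation: [0.071, 1.569, -0.071]
ft_force: [0.5, -1.2, -2.0]
width: 35.8
t 3.85 pos [596.4 -17.1 115.4] jawyaw -5.2 w 35.8 F [ 0.5 -1.2 -2. ]
tool shift cm [9.99 2.64 5.18]
turn about tool x (deg) -5.2
[[0.001, 0.091, 0.996], [-0.0, 0.996, -0.091], [-1.0, -0.0, 0.001]]
[-0.05  0.52  1.76 -0.    0.86  0.04]
```

```bash
python3 -m crank '[[[0,1.5,2.5],[0,0,0],3],[[1,0.6,1.4],[-5,0,0],3],[[3,0,0],[0,0,0],3],[[2,0,0],[0,0,0],3],[[0,0,0],[0,0,0],3]]'; python3 st.py 650.5 4.5 15.5 0
```

```text
t: 4.47
ee_pos: [634.2, -0.3, 52.7]
orientation: [0.002, 1.575, -0.002]
ft_force: [-0.9, 0.2, -3.1]
width: 35.9
t 4.47 pos [ 6.342e+02 -3.000e-01  5.270e+01] jawyaw -0.2 w 35.9 F [-0.9  0.2 -3.1]
tool shift cm [3.71 0.48 1.64]
turn about tool x (deg) -0.2
[[-0.004, 0.003, 1.0], [0.0, 1.0, -0.003], [-1.0, 0.0, -0.004]]
[-0.02  0.66  1.69 -0.    0.8  -0.02]
```

```bash
python3 -m crank '[[[0,0.5,1.6],[0,0,0],3],[[1.7,0,0],[0,0,0],3],[[1.4,0,0],[0,0,0],3],[[0.5,0,0],[0,0,0],3],[[0,0,0],[0,0,0],3]]'; python3 st.py 650.5 4.5 15.5 0
```

```text
t: 5.1
ee_pos: [651.3, 4.6, 17.9]
orientation: [0.002, 1.572, -0.002]
ft_force: [-0.2, 0.5, -2.1]
width: 35.6
t 5.1 pos [651.3   4.6  17.9] jawyaw -0.2 w 35.6 F [-0.2  0.5 -2.1]
tool shift cm [ 0.24 -0.01 -0.08]
turn about tool x (deg) -0.2
[[-0.002, 0.003, 1.0], [0.0, 1.0, -0.003], [-1.0, 0.0, -0.002]]
[-0.01  0.73  1.66  0.    0.76 -0.01]
```

```bash
python3 -m crank '[[[0.2,0,0],[0,0,0],3],[[0,0,0],[0,0,0],3],[[0,0,0],[0,0,0],4.5],[[0,0,0],[0,0,0],6],[[0,0,0],[0,0,0],6]]'; python3 -m crank '[[[-3,0,0],[0,0,0],6],[[-4,0,0],[0,0,0],6],[[-3,0,-4],[0,0,0],6],[[0,0,-4.5],[0,0,0],6],[[0,0,-4],[0,0,0],6]]'; python3 st.py 481.6 -2.2 22 0
```

```text
t: 5.72
ee_pos: [652.3, 4.7, 17.0]
orientation: [0.002, 1.57, -0.002]
ft_force: [-0.3, 0.2, -0.5]
width: 58.8
t: 6.35
ee_pos: [525.8, 5.0, 117.3]
orientation: [0.002, 1.57, -0.002]
ft_force: [-0.7, 0.4, -0.6]
width: 60.1
t 6.35 pos [525.8   5.  117.3] jawyaw -0.2 w 60.1 F [-0.7  0.4 -0.6]
tool shift cm [ 9.53 -0.74 -4.43]
turn about tool x (deg) -0.2
[[0.001, 0.003, 1.0], [-0.0, 1.0, -0.003], [-1.0, -0.0, 0.001]]
[-0.01  0.43  1.92 -0.    0.79 -0.01]
```

```bash
python3 -m crank '[[[0,-0.7,-3],[0,0,0],6],[[3,0,-1.4],[0,0,0],6],[[3.5,0,0],[0,0,0],6],[[2,0,0],[0,0,0],6],[[1,0,0],[0,0,0],6]]'; python3 st.py 481.6 -2.2 22 0
```

```text
t: 6.98
ee_pos: [482.7, -1.8, 20.9]
orientation: [0.002, 1.572, -0.002]
ft_force: [0.2, 0.4, 0.3]
width: 59.5
t 6.97 pos [482.7  -1.8  20.9] jawyaw -0.2 w 59.5 F [0.2 0.4 0.3]
tool shift cm [-0.11 -0.04 -0.11]
turn about tool x (deg) -0.2
[[-0.001, 0.003, 1.0], [0.0, 1.0, -0.003], [-1.0, 0.0, -0.001]]
[-0.03  0.57  2.04  0.    0.54 -0.03]
```

```bash
python3 -m crank '[[[0,0,0],[0,0,0],4],[[0,0,0],[0,0,0],3],[[0,0,0],[0,0,0],2.4],[[0,0,0],[0,0,0],2.4],[[0,0,0],[0,0,0],2.4]]'; python3 st.py 653 -65.5 22 0
python3 -m crank '[[[-4,0,0],[0,0,0],2.4],[[-5,0,0],[0,0,0],2.4],[[-3,-1,3],[0,0,0],2.4],[[0,-3,4],[0,0,0],2.4],[[0,-2,4.5],[0,0,0],2.4]]'; python3 st.py 653 -65.5 22 0
```

```text
t: 7.6
ee_pos: [483.2, -1.9, 22.3]
orientation: [0.002, 1.57, -0.002]
ft_force: [-1.9, 0.4, 6.6]
width: 29.6
t 7.6 pos [483.2  -1.9  22.3] jawyaw -0.2 w 29.6 F [-1.9  0.4  6.6]
tool shift cm [ 0.04 -6.32 16.99]
turn about tool x (deg) -0.2
[[0.001, 0.003, 1.0], [-0.0, 1.0, -0.003], [-1.0, -0.0, 0.001]]
[-0.03  0.56  2.04  0.    0.54 -0.03]
t: 8.22
ee_pos: [599.0, -63.1, 142.7]
orientation: [0.002, 1.569, -0.002]
ft_force: [1.1, 0.5, -1.6]
width: 29.5
t 8.22 pos [599.  -63.1 142.7] jawyaw -0.2 w 29.5 F [ 1.1  0.5 -1.6]
tool shift cm [12.07 -0.22  5.39]
turn about tool x (deg) -0.2
[[0.001, 0.003, 1.0], [-0.0, 1.0, -0.003], [-1.0, -0.0, 0.001]]
[-0.12  0.49  1.74 -0.    0.91 -0.12]
```

```bash
python3 -m crank '[[[0,-0.2,3],[0,0,0],2.4],[[1,0,2.4],[0,0,0],2.4],[[4,0,0],[0,0,0],2.4],[[3,0,0],[0,0,0],2.4],[[2,0,0],[0,0,0],2.4]]'; python3 -m crank '[[[0.5,0,0],[0,0,0],2.4],[[0,0,0],[0,0,0],2.4],[[0,0,0],[0,0,0],2.4]]';python3 st.py 653 -65.5 22 0
```

```text
t: 8.85
ee_pos: [651.0, -64.2, 39.9]
orientation: [0.002, 1.573, -0.002]
ft_force: [-0.4, 0.2, -1.6]
width: 29.7
t: 9.22
ee_pos: [652.8, -64.4, 38.0]
orientation: [0.002, 1.569, -0.002]
ft_force: [1.1, 0.1, -1.0]
width: 29.9
t 9.22 pos [652.8 -64.4  38. ] jawyaw -0.2 w 29.9 F [ 1.1  0.1 -1. ]
tool shift cm [ 1.6  -0.11  0.02]
turn about tool x (deg) -0.2
[[0.002, 0.003, 1.0], [-0.0, 1.0, -0.003], [-1.0, -0.0, 0.002]]
[-0.12  0.7   1.65  0.    0.79 -0.11]
```

```bash
python3 -m crank '[[[0.8,-0.1,0],[0,0,0],2.4],[[0.5,0,0],[0,0,0],2.4],[[0.2,0,0],[0,0,0],2.4],[[0,0,0],[0,0,0],2.4],[[0,0,0],[0,0,0],2.4]]';python3 st.py 653 -65.5 22 0
```

```text
t: 9.85
ee_pos: [651.6, -65.3, 22.4]
orientation: [0.002, 1.571, -0.002]
ft_force: [-3.9, 0.2, 6.5]
width: 29.2
t 9.85 pos [651.6 -65.3  22.4] jawyaw -0.2 w 29.2 F [-3.9  0.2  6.5]
tool shift cm [ 0.04 -0.02  0.14]
turn about tool x (deg) -0.2
[[-0.001, 0.003, 1.0], [0.0, 1.0, -0.003], [-1.0, 0.0, -0.001]]
[-0.12  0.72  1.65 -0.    0.77 -0.12]
```

```bash
python3 -m crank '[[[0,0,0],[0,0,0],4],[[0,0,0],[0,0,0],6],[[0,0,0],[0,0,0],6],[[-4,0,0],[0,0,0],6],[[-4,0,0],[0,0,0],6]]'; python3 -m crank '[[[-3,3,-3],[0,0,0],6],[[0,3,-4],[0,0,0],6],[[0,4,-4],[0,0,0],6],[[0,2.7,-3],[-1,0,0],6],[[1,0,-1],[0,0,0],6]]'; python3 st.py 495.7 61.5 14.5 0.7
```

```text
t: 10.48
ee_pos: [651.4, -65.3, 101.9]
orientation: [0.002, 1.572, -0.002]
ft_force: [0.6, -0.0, -0.0]
width: 59.7
t: 11.1
ee_pos: [501.2, 63.2, 122.0]
orientation: [-0.013, 1.57, 0.014]
ft_force: [1.0, -0.3, 0.2]
width: 59.9
t 11.1 pos [501.2  63.2 122. ] jawyaw 1.0 w 59.9 F [ 1.  -0.3  0.2]
tool shift cm [10.75 -0.16 -0.56]
turn about tool x (deg) 0.3
[[0.001, -0.017, 1.0], [0.0, 1.0, 0.017], [-1.0, 0.0, 0.001]]
[0.1  0.4  1.96 0.   0.78 0.08]
```

```bash
python3 -m crank '[[[4,-0.15,-0.5],[0,0,0],6],[[3,0,0],[0,0,0],6],[[2,0,0],[0,0,0],6],[[1,0,0],[0,0,0],6],[[0.5,0,0],[0,0,0],6]]'; python3 st.py 495.7 61.5 14.5 0.7;  python3 -m crank '[[[0,0,0],[0,0,0],5],[[0,0,0],[0,0,0],4],[[0,0,0],[0,0,0],3.5],[[0,0,0],[0,0,0],3.5],[[0,0,0],[0,0,0],3.5]]'
```

```text
t: 11.72
ee_pos: [497.6, 59.9, 16.1]
orientation: [-0.011, 1.571, 0.011]
ft_force: [-0.2, -0.8, 0.8]
width: 59.9
t 11.72 pos [497.6  59.9  16.1] jawyaw 0.8 w 59.9 F [-0.2 -0.8  0.8]
tool shift cm [ 0.16  0.16 -0.18]
turn about tool x (deg) 0.1
[[-0.0, -0.014, 1.0], [-0.0, 1.0, 0.014], [-1.0, -0.0, -0.0]]
[ 0.1   0.59  2.   -0.    0.55  0.08]
t: 12.35
ee_pos: [497.4, 60.4, 17.2]
orientation: [-0.012, 1.57, 0.012]
ft_force: [-2.1, -0.5, 6.6]
width: 41.2
```

```bash
python3 -m crank '[[[-3,0,0],[0,0,0],3.5],[[-4,0,0],[0,0,0],3.5],[[-4,0,3],[0,0,0],3.5],[[0,0.5,4],[0,0,0],3.5],[[0,0.7,4],[0,0,0],3.5]]'; python3 -m crank '[[[2,0,3],[0,0,0],3.5],[[3,0,1],[0,0,0],3.5],[[3,0,0],[0,0,0],3.5],[[1,0,0],[0,0,0],3.5],[[0,0,0],[0,0,0],3.5]]';python3 st.py 648 74.5 17 0.7
```

```text
t: 12.98
ee_pos: [608.3, 74.1, 127.4]
orientation: [-0.011, 1.569, 0.012]
ft_force: [-0.1, 1.2, -2.9]
width: 41.8
t: 13.6
ee_pos: [646.4, 74.5, 36.1]
orientation: [-0.012, 1.572, 0.011]
ft_force: [-0.8, -0.2, -1.8]
width: 41.7
t 13.6 pos [646.4  74.5  36.1] jawyaw 0.8 w 41.7 F [-0.8 -0.2 -1.8]
tool shift cm [ 1.91 -0.01  0.16]
turn about tool x (deg) 0.1
[[-0.002, -0.015, 1.0], [-0.0, 1.0, 0.015], [-1.0, -0.0, -0.002]]
[0.1  0.7  1.66 0.   0.79 0.08]
```

```bash
python3 -m crank '[[[1,0,0.1],[0,0,0],3.5],[[0.6,0,0],[0,0,0],3.5],[[0.2,0,0],[0,0,0],3.5],[[0,0,0],[0,0,0],3.5],[[0,0,0],[0,0,0],3.5]]'; python3 -m crank '[[[0,0,0],[0,0,0],5],[[0,0,0],[0,0,0],6.2],[[0,0,0],[0,0,0],6.2],[[-4,0,0],[0,0,0],6.2],[[-4,0,0],[0,0,0],6.2]]'
```

```text
t: 14.22
ee_pos: [648.3, 74.6, 19.0]
orientation: [-0.011, 1.57, 0.012]
ft_force: [-0.3, -0.1, -2.9]
width: 41.5
t: 14.85
ee_pos: [647.7, 74.5, 99.2]
orientation: [-0.012, 1.572, 0.011]
ft_force: [-0.5, 0.4, -0.4]
width: 62.2
```

```bash
python3 -m crank '[[[-3,1,-3],[0,0,0],6],[[0,1.5,-4],[0,0,0],6],[[0,1.5,-4],[0,0,0],6],[[0,1.8,-3],[0,0,0],6],[[0,0,-0.5],[0,0,0],6]]'; python3 st.py 503.6 132.2 22 0.7
python3 - <<'E'
from workcell import *
import cv2,pickle
d=get_image("side");pickle.dump(d,open("side1.pkl","wb"));cv2.imwrite("pics/side1.png",d["pixels"][:,:,::-1])
E
```

```text
t: 15.48
ee_pos: [500.6, 131.1, 128.9]
orientation: [-0.013, 1.571, 0.013]
ft_force: [0.5, -0.0, -0.0]
width: 60.0
t 15.47 pos [500.6 131.1 128.9] jawyaw 0.9 w 60.0 F [ 0.5 -0.  -0. ]
tool shift cm [10.69  0.11  0.31]
turn about tool x (deg) 0.2
[[-0.001, -0.016, 1.0], [-0.0, 1.0, 0.016], [-1.0, -0.0, -0.001]]
[0.23 0.4  1.93 0.   0.81 0.22]
```

View pics/side1.png

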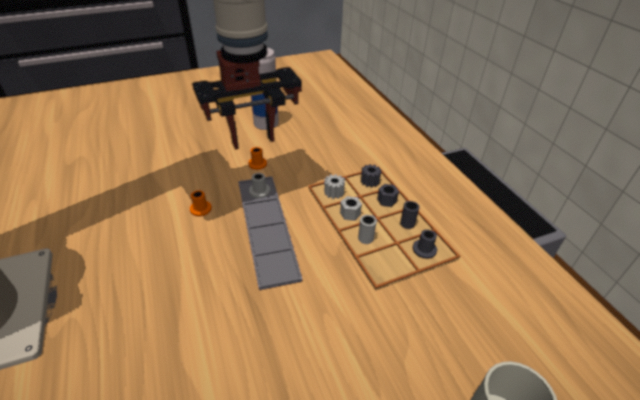

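Pinion (335,186), nut (350,208) and sleeve (368,228) stand in front of their counterparts. The bush is still in the rack at (260,184), and the gripper is above it.

```bash
python3 -m crank '[[[4,0.1,0.2],[0,0,0],6],[[3,0,0],[0,0,0],6],[[2.5,0,0],[0,0,0],6],[[0.9,0,0],[0,0,0],6],[[0,0,0],[0,0,0],6]]'; python3 st.py 503.6 132.2 22 0.7;  python3 -m crank '[[[0,0,0],[0,0,0],4],[[0,0,0],[0,0,0],3],[[0,0,0],[0,0,0],2.2],[[0,0,0],[0,0,0],2.2],[[0,0,0],[0,0,0],2.2]]'
```

```text
t: 16.15
ee_pos: [504.8, 131.1, 24.4]
orientation: [-0.011, 1.571, 0.011]
ft_force: [-0.2, 0.3, 0.6]
width: 60.2
t 16.15 pos [504.8 131.1  24.4] jawyaw 0.8 w 60.2 F [-0.2  0.3  0.6]
tool shift cm [ 0.24  0.11 -0.12]
turn about tool x (deg) 0.1
[[-0.0, -0.014, 1.0], [-0.0, 1.0, 0.014], [-1.0, -0.0, -0.0]]
[ 0.23  0.59  1.96 -0.    0.59  0.22]
t: 16.77
ee_pos: [504.3, 131.5, 25.1]
orientation: [-0.011, 1.57, 0.012]
ft_force: [-1.1, 0.0, 6.5]
width: 27.6
```

```bash
python3 -m crank '[[[-4,0,0],[0,0,0],2.2],[[-5,0,0],[0,0,0],2.2],[[-3,-3,2],[0,0,0],2.2],[[0,-4,3],[0,0,0],2.2],[[0,-5,3],[0,0,0],2.2]]'; python3 -m crank '[[[0,-5,3],[0,0,0],2.2],[[0,-5,3],[0,0,0],2.2],[[0,-4,1],[0,0,0],2.2],[[0,-1,0],[0,0,0],2.2],[[0,0,0],[0,0,0],2.2]]';python3 st.py 655 -135.4 25 0.7
```

```text
t: 17.4
ee_pos: [586.9, 12.0, 145.3]
orientation: [-0.013, 1.57, 0.013]
ft_force: [0.6, -0.9, -2.0]
width: 27.4
t: 18.02
ee_pos: [657.3, -136.3, 144.0]
orientation: [-0.01, 1.572, 0.011]
ft_force: [-0.0, 0.3, -2.1]
width: 27.2
t 18.02 pos [ 657.3 -136.3  144. ] jawyaw 0.8 w 27.2 F [-0.   0.3 -2.1]
tool shift cm [11.9   0.09 -0.21]
turn about tool x (deg) 0.1
[[-0.001, -0.014, 1.0], [0.001, 1.0, 0.014], [-1.0, 0.001, -0.001]]
[-0.22  0.58  1.57  0.    0.99 -0.24]
```

```bash
python3 -m crank '[[[4,0.1,-0.2],[0,0,0],2.2],[[4,0,0],[0,0,0],2.2],[[2,0,0],[0,0,0],2.2],[[0,0,0],[0,0,0],2.2]]';python3 -m crank '[[[0.8,0,0],[0,0,0],2.2],[[0.5,0,0],[0,0,0],2.2],[[0.3,0,0],[0,0,0],2.2],[[0.1,0,0],[0,0,0],2.2],[[0,0,0],[0,0,0],2.2]]'; python3 st.py 655 -135.4 25 0.7
```

```text
t: 18.52
ee_pos: [655.0, -134.1, 43.4]
orientation: [-0.012, 1.574, 0.013]
ft_force: [0.2, 0.9, -1.4]
width: 27.1
t: 19.15
ee_pos: [656.2, -135.4, 27.8]
orientation: [-0.011, 1.571, 0.011]
ft_force: [-0.0, -0.1, -0.4]
width: 27.2
t 19.15 pos [ 656.2 -135.4   27.8] jawyaw 0.8 w 27.2 F [-0.  -0.1 -0.4]
tool shift cm [ 0.28  0.01 -0.12]
turn about tool x (deg) 0.1
[[0.0, -0.015, 1.0], [-0.0, 1.0, 0.015], [-1.0, -0.0, 0.0]]
[-0.22  0.73  1.61  0.    0.8  -0.24]
```

```bash
python3 -m crank '[[[0.2,0,0],[0,0,0],2.2],[[0,0,0],[0,0,0],2.2],[[0,0,0],[0,0,0],4],[[0,0,0],[0,0,0],6],[[0,0,0],[0,0,0],6]]';python3 -m crank '[[[-4,0,0],[0,0,0],6],[[-4,0,0],[0,0,0],6],[[-4,0,-3],[0,0,0],6],[[0,-3,-4],[0,0,0],6],[[0,-4,-4],[0,0,0],6]]';python3 -m crank '[[[0,-4,-4],[0,0,0],6],[[0,-5,-3],[0,0,0],6],[[0,-4,0],[0,0,0],6],[[0,-3,0],[0,0,0],6],[[0,0,0],[0,0,0],6]]'
python3 - <<'E'
from workcell import *
import cv2,pickle
for n in("top","side"):
    d=get_image(n);pickle.dump(d,open(n+"2.pkl","wb"));p=d["pixels"][:,:,::-1]
    c=p[85:285,210:420] if n=="top" else p[155:300,230:470]
    cv2.imwrite(f"pics/{n}2.png",cv2.resize(c,None,fx=2.8 if n=="top" else 3.3,fy=2.8 if n=="top" else 3.3,interpolation=cv2.INTER_CUBIC))
E
```

```text
t: 19.77
ee_pos: [656.3, -135.4, 25.9]
orientation: [-0.012, 1.57, 0.011]
ft_force: [0.5, 0.2, -0.2]
width: 53.9
t: 20.4
ee_pos: [546.6, -207.1, 146.7]
orientation: [-0.014, 1.569, 0.013]
ft_force: [-0.2, -1.0, -0.1]
width: 59.8
t: 21.02
ee_pos: [479.4, -369.8, 145.8]
orientation: [-0.01, 1.57, 0.009]
ft_force: [-1.1, 0.5, -0.9]
width: 59.8
```

View pics/top2.png

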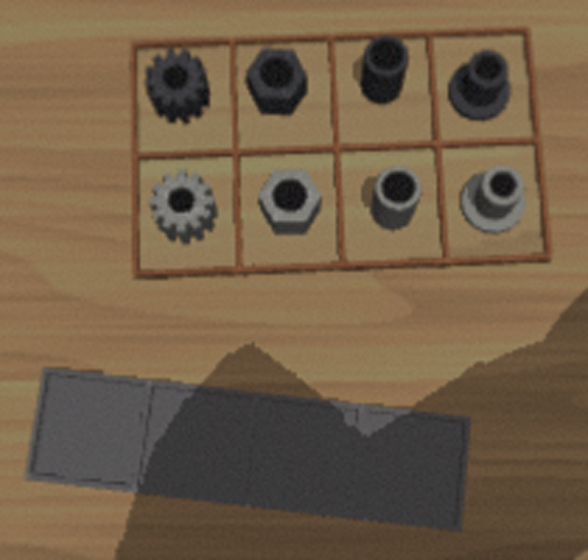

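View pics/side2.png

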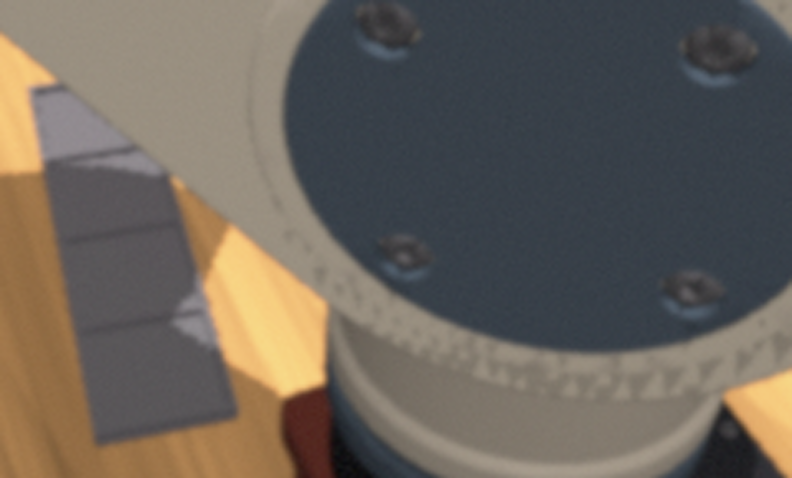

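All four new parts are upright in the front row before their counterparts, with bores at (181,200), (290,194), (399,187) and (503,186) in the crop. The old row is unchanged. The arm blocks the side view but is clear of the parts. One last position check in the tray frame before handing in:

```bash
cat >> m.py <<'E'
print("FINAL")
d=pickle.load(open("top2.pkl","rb"))
for n,p,z in(("pinion",(181,200),38),("nut",(290,194),36),("sleeve",(399,187),54),("bush",(503,186),46)):
    P=plane(d,[cr(p)],z)[0];print(n,(R.T@(P[:2]-t)).round(1))
E
python3 m.py | sed -n '/FINAL/,$p'
python3 - <<'E'
from workcell import *
print(close_job())
E
```

```text
FINAL
pinion [-41.9 105. ]
nut [-39.8  33.5]
sleeve [-43.8 -36.4]
bush [ -42.8 -105. ]
the job is handed in; nothing more can be done
None
```

I placed the four new parts in the front bays in the order of the old row (from left: pinion, nut, sleeve, bush) and handed the job in at about 21 s of the allowed 104 s.

- **Position:** the last top view put every new part within about 2.5 mm of its bay centre, against the 19 mm allowed. All four looked upright.
- **Old parts:** they look the same in the first and last top views. I compared these by eye and did not re-measure them. The initial measurement put the old sleeve about 9 mm from its bay centre, which is more than the stated 5 mm but inside the 19 mm limit.
- **Camera agreement:** the tray position from the two cameras differed by about 3 to 4 mm, so I aimed at roughly the average.
- **Check that failed:** the arm blocked the last side view, so the final check rests on the top view alone. An earlier side view, taken before the bush was moved, did show the pinion, nut and sleeve standing correctly.

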